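# Rub down the inlaid bead of a picture frame

## Task

Pieces have just been glued into the raised bead on the black picture frame: gently run the fingertips along the bead from the red piece, over each brass piece and round the corner, to the blue piece, and finish while still holding the blue piece lightly pressed down, so that the frame gives a few millimetres on its cushions. Never press the frame hard down towards the bottom of its cushions, and keep off the freshly painted black rails. Pinch and lift nothing, and leave everything else on the bench where it is.

Things in the scene. Friction and masses are not known exactly. Their poses are not given: they have to be found in the camera images.
- stand: fixed plywood checking stand, 240 x 320 x 12 mm, at a varying place and yaw; origin under its centre, x along its short side (roughly away from the robot), y along its long side, z up. A black picture frame sits on it on four orange cushioned feet
- plain_bead: the raised bead, white, 12 mm wide, 5 mm high, along the middle of the +y rail and the far (+x) rail only, meeting at their corner; six coloured pieces are let in flush, its top 75 mm above the bench at rest. Axes as the stand, origin at the frame centre 48 mm above the bench. Piece centres x, y (mm): red -30, 132; brass 35, 132; corner 92, 132; brass 92, 75 and 92, 0; blue 92, -75
- frame (a joint): how far the whole frame is pushed down on its cushions, straight down without tipping, in m: 0 at rest, 0.014 at the hard bottom. It begins to give at 1.5 N and takes 0.6 N more per mm (4.5 N at 5 mm, 8.7 N at 12 mm), and springs back
- rails: the black rails of the frame (without the bead), freshly painted: outer size 220 x 300 mm, opening 148 x 228 mm, each rail 36 mm wide and 22 mm thick, tops 70 mm above the bench; axes as the stand, origin at the centre of the frame at the underside of the rails, 48 mm above the bench at rest
- red_piece: red piece of the bead, where the rub starts, 30 mm long (along stand x), 12 mm wide. Its frame is parallel to the stand's, origin in the middle of its top face, which is flush with the rest of the bead
- brass_1: first brass piece, 30 mm long (along stand x), 12 mm wide, next after the red one. Its frame is parallel to the stand's, origin in the middle of its top face, which is flush with the rest of the bead
- brass_corner: L-shaped brass corner piece, 12 mm wide, each leg 24 mm long with 18 mm of it running from the origin back along the bead. Frame parallel to the stand's, origin on its top face where the centre lines of the two bead legs cross; top flush with the rest of the bead
- brass_2: brass piece next after the corner, 30 mm long (along stand y), 12 mm wide. Its frame is parallel to the stand's, origin in the middle of its top face, which is flush with the rest of the bead
- brass_3: last brass piece, 30 mm long (along stand y), 12 mm wide. Its frame is parallel to the stand's, origin in the middle of its top face, which is flush with the rest of the bead
- blue_piece: blue piece, where the rub ends, 30 mm long (along stand y), 12 mm wide. Its frame is parallel to the stand's, origin in the middle of its top face, which is flush with the rest of the bead
- glue_jar: small closed glue jar with a yellow cap, 44 mm across, 58 mm tall, standing on the stand inside the frame opening; origin under its centre; not to be disturbed
- offcut: wooden offcut 60 x 22 x 18 mm lying on the stand inside the frame opening; origin under its centre; not to be disturbed
- tape_roll: pale paper-coloured tape roll lying flat, 96 mm across, 25 mm high; origin under its centre; not to be disturbed
- spray_can: spray can, 60 mm across, 170 mm tall, standing; origin under its centre; not to be disturbed
- screwdriver: screwdriver lying on the bench along its own x; origin under it; not to be disturbed
- corner_sample: L-shaped brass-coloured moulding sample, about 100 x 100 x 20 mm, lying flat; origin under its middle; not to be disturbed
- pencil_mug: blue cup, 80 mm across, 90 mm tall, standing; origin under its centre; not to be disturbed

How it is judged:
On the way, in this order (a step that is already met when the one before it is completed fails the run):
1. the fingertips touch the red piece first (contact force between the fingers and red_piece above 0.4 N), for 0.1 s.
2. the fingertips touch the first brass piece next (contact force between the fingers and brass_1 above 0.4 N), for 0.1 s.
3. the fingertips touch the brass corner piece next (contact force between the fingers and brass_corner above 0.4 N), for 0.1 s.
4. the fingertips touch the second straight brass piece next (contact force between the fingers and brass_2 above 0.4 N), for 0.1 s.
5. the fingertips touch the third straight brass piece next (contact force between the fingers and brass_3 above 0.4 N), for 0.1 s.
6. the fingertips touch the blue piece next (contact force between the fingers and blue_piece above 0.4 N), for 0.1 s.
At the end, for the whole second after the job is handed in: The fingers still press the blue piece with more than 0.4 N, the frame is held down between 1 and 12 mm, the fingers are off the black rails, and every other object is within 20 mm of where it was (contact force between the fingers and blue_piece above 0.4 N and value of joint frame above 0.001 m and not (value of joint frame above 0.012 m) and contact force between the fingers and rails below 1 N and distance of each of glue_jar, offcut, tape_roll, spray_can, screwdriver, corner_sample, pencil_mug from where it was at the start of the episode below 0.02 m); the arm keeps its last pose, push and grip.
It fails at once if the frame is pressed down more than 12 mm (value of joint frame above 0.012 m).
It fails at once if the fingers touch or pinch the painted rails (over 1 N) (contact force between the fingers and rails above 1 N).
It fails at once if a bystanding object is moved more than 20 mm or lifted (distance of any of glue_jar, offcut, tape_roll, spray_can, screwdriver, corner_sample, pencil_mug from where it was at the start of the episode above 0.02 m).
It also fails if it takes over 45 s, if anything falls off the work surface, if the arm or the gripper's body presses on something with over 40 N, if the wrist force passes 120 N, or if a joint passes its speed limit or range.

## Robot

A 6-joint arm with a two-finger parallel gripper is mounted at the origin on the work surface. World frame = base frame: x ahead of the robot, y to its left, z up, the work surface at z = 0. Lengths are in m, angles in rad, forces in N, time in s.
With the tool pointing down it reaches from about 0.3 to 0.775 m from the base axis. Payload 14.6 kg.
Tool frame: the origin (TCP) lies at the very end of the fingers, on their centre line; the grasp point (between the pads) lies 19 mm behind it; z points along the fingers, y is the line along which they close (so a half turn about z gives the same grasp; the last joint's range is limited). The gripper opens to 94 mm and grips with 3 to 60 N. Pads are 16 mm wide; open, the fingers measure 119 mm over their backs; the gripper's body (75 mm by 177 mm) begins 78 mm behind the grasp point.
Start: joints at [1.038, 0.3, 1.521, -0, 1.321, -0.067], TCP at [0.247, 0.491, 0.205] pointing down, gripper open.
Joint ranges: [-3.03, 3.03], [-0.79, 2.21], [0.23, 2.52], [-1.04, 4.18], [0, 3.07], [-2.55, 2.55]. Speed limits (rad/s): [2.22, 2.22, 2.57, 3.14, 3.14, 3.14].

## Interface

Orientations are given as [roll, pitch, yaw] about the fixed x, y, z axes, in that order (R = Rz(yaw) Ry(pitch) Rx(roll)).
In Python, from station import ctrl gives the robot as it stands.
- The arm moves only by the tool move_arm, never from a script. Its argument "increments" is a list of rows, each a list of 7 numbers: the opening, from 0 (shut) to 1 (fully open), then the shift along the tool's x, y, z in units of 50 mm (1.0 is 50 mm), then the turn, a rotation vector about the tool's x, y, z in rad. In form: [[claw, tx, ty, tz, rx, ry, rz], ...]. A call has 1 to 20 rows; each row shifts and turns the commanded pose from where the row before left it, along the tool's axes as they then stand; what a row does not reach is not made up. A row lasts 1/10 s, in which the tool goes at most 50 mm and 8.59 degrees, less where a joint would pass 70% of its speed; a pose out of reach is approached as far as the arm can. A call is refused whole if a number of a shift passes 1 or a number of a turn 0.15, either way. A call with a gripper value outside its range is refused whole. The fingers move at their own pace and stop on an object; "force" is the grip in N (left out, the last holds). Time passes only in rows, so rows that do not move let the fingers close. It gives the time, the measured TCP pose, the force, the opening and the grip force at its end, in the units of the state.
- ctrl.get_obs(): the state, without advancing time (a new reading comes with each control period).
- ctrl.camera(name): name is "scene" or "side" or "wrist"; returns a dict with "color" (480x640x3 uint8, blue, green, red), "K" (3x3 intrinsics, pixels), "distortion" ([k1, k2, p1, p2, k3] as OpenCV has them; the pictures are not rectified), "pose" (4x4, takes a point from camera to world coordinates); the wrist camera has in their place "tool_from_camera" (4x4, takes a point from camera to tool coordinates, whose origin is the TCP and whose axes are the flange's). Camera axes: x right, y down, z forward; pixel columns grow to the right and rows downward; lengths in m; the calibration is good to about 2 mm. A picture is of the moment at which its call begins: read the wrist's pose just before it. There is no depth.
- ctrl.hand_in(): hands the job in; it is judged then, once.
Trained networks look in a picture, given as the dict that the camera call returned (one of the last four; its "shot" number tells which), for a name from the list of things; names that differ only in an ending like _2 or _b are one class to them, and where a whole thing is asked for, a point or a joint stands for the part that bears it (a point fixed in the world has none). Each returns a list of dicts, best first, with "conf" (0 to 1); they miss things now and then, are a little off and sometimes report something else, mostly with a low value. They report only what shows in the picture. A call takes as long as a camera call.
- ctrl.cut_out(name, picture): "mask" (480x640 bool, what is visible of it) and "centre" ([row, column] in pixels, amid what is visible of it).
The state is a dict: "time_s": time; "qpos": joint angles; "joint_vel": joint speeds; "tau": joint torques, N m; "ee_pos": TCP position; "eef_rot": TCP orientation; "force": force on the tool from outside, world axes, zero at the start; "moment": the same for the moment, N m; "grip_width": finger opening in m; "grip_force": force on a finger pad.
Only numpy, scipy, OpenCV 4.12 (cv2) and the standard library are available. Lean on these libraries where they do the work, as an engineer would, in place of code of your own. Each camera call takes 0.05 s, during which the arm holds its last target. There are 200 camera calls.

## Working session

There is one attempt and no reset: what is moved stays moved. The work goes in short steps, Python scripts to look and compute and a tool call to move; the robot and the scene stay as the last step left them, time stands still between calls to the robot, and variables do not carry over. Pictures are saved under pics/ and viewed, at most 10 in all, crops included, and the job is handed in when it is done.

Besides the shell and the picture viewer there is one more tool, called after "Request:" as name([rows], argument=value, ...), one row to a line, values as JSON. move_arm: Moves the arm, as the interface text tells. Its arguments: {"type":"object","properties":{"increments":{"type":"array","items":{"type":"array","items":{"type":"number"}}},"force":{"type":"number"}},"required":["increments"]}

```bash
mkdir -p pics
cat > h.py <<'E'
import numpy as np, cv2
from scipy.spatial.transform import Rotation as R
from scipy.optimize import least_squares
from station import ctrl
PTS={'red_piece':(-30,132),'brass_1':(35,132),'brass_corner':(92,132),'brass_2':(92,75),'brass_3':(92,0),'blue_piece':(92,-75)}
def tool(o):
    T=np.eye(4);T[:3,:3]=R.from_euler('xyz',o['eef_rot']).as_matrix();T[:3,3]=o['ee_pos'];return T
def shot(n):
    o=ctrl.get_obs();c=ctrl.camera(n)
    c['P']=np.array(c['pose']) if 'pose' in c else tool(o)@np.array(c['tool_from_camera'])
    return c
def ray(c,px,z):
    u=cv2.undistortPoints(np.array([[px]],float),np.array(c['K']),np.array(c['distortion']))[0,0]
    d=c['P'][:3,:3]@np.array([u[0],u[1],1]);p=c['P'][:3,3];return p+d*(z-p[2])/d[2]
def proj(c,w):
    W=np.linalg.inv(c['P']);return cv2.projectPoints(np.array(w,float).reshape(-1,1,3),cv2.Rodrigues(W[:3,:3])[0],W[:3,3],np.array(c['K']),np.array(c['distortion']))[0][:,0]
def world(q,xy,z=.075):
    c,s=np.cos(q[2]),np.sin(q[2]);x,y=np.array(xy)/1000.;return np.array([q[0]+c*x-s*y,q[1]+s*x+c*y,z])
E
python3 - <<'E'
from h import *
o=ctrl.get_obs();print(o)
for n in('scene','side','wrist'):
    c=shot(n);cv2.imwrite(f'pics/{n}.png',c['color']);print(n,c['P'][:3,3].round(3))
    for k in ['red_piece','blue_piece','brass_1','brass_corner','plain_bead','stand','rails','spray_can','pencil_mug','glue_jar']:
        for d in ctrl.cut_out(k,c)[:3]:
            px=np.array(d['centre'])[::-1];print(k,round(d['conf'],2),px,d['mask'].sum(),ray(c,px,.075).round(3))
E
```

```text
{'time_s': 0.0, 'qpos': array([ 1.03837147e+00,  3.00486224e-01,  1.52159084e+00, -1.90709851e-05,
        1.32071919e+00, -6.66193360e-02]), 'joint_vel': array([-1.15942367e-04, -1.22390552e-03, -1.05019873e-05,  1.15978007e-03,
       -2.05721157e-04, -7.42049634e-04]), 'tau': array([-7.13307218e-04, -5.31808805e+01, -3.52730477e+01,  7.07691209e-02,
        2.44741532e-02, -1.02464121e-04]), 'ee_pos': array([0.24690615, 0.49115892, 0.20487391]), 'eef_rot': array([-3.14039049e+00, -6.16928327e-05,  2.67579183e+00]), 'force': array([ 0.48441068,  0.03089544, -0.09933605]), 'moment': array([-0.05296429,  0.0677871 , -0.02206362]), 'grip_force': 0.0, 'grip_width': 0.09384871865377258}
scene [ 1.332 -0.295  0.666]
red_piece 0.5 [389.1 236.3] 17 [0.49  0.148 0.075]
blue_piece 0.61 [341.3 301.1] 75 [ 0.667 -0.033  0.075]
brass_1 0.64 [373.9 285.3] 71 [0.643 0.043 0.075]
brass_1 0.61 [406.4 250.2] 47 [0.554 0.159 0.075]
brass_1 0.54 [406.3 274.2] 67 [0.631 0.119 0.075]
brass_corner 0.6 [425.5 264.7] 81 [0.615 0.172 0.075]
plain_bead 0.76 [385.8 283.1] 426 [0.644 0.068 0.075]
plain_bead 0.
[... 310 characters left out ...]
5]
glue_jar 0.21 [423.7 265.6] 75 [0.617 0.167 0.075]
side [-0.076 -0.868  1.262]
red_piece 0.49 [270.1 201.2] 27 [0.506 0.153 0.075]
blue_piece 0.58 [357.7 213.3] 34 [ 0.682 -0.031  0.075]
brass_corner 0.57 [300.8 182.6] 35 [0.623 0.166 0.075]
plain_bead 0.66 [325.  196.5] 183 [0.647 0.077 0.075]
stand 0.75 [313.6 234.4] 8204 [ 0.534 -0.023  0.075]
rails 0.67 [306.9 245.3] 3242 [ 0.497 -0.044  0.075]
spray_can 0.77 [277.6 141.1] 959 [0.672 0.367 0.075]
spray_can 0.74 [297.7 182. ] 18 [0.617 0.173 0.075]
pencil_mug 0.69 [431.4 296.6] 1114 [ 0.654 -0.365  0.075]
glue_jar 0.65 [294.1 218.2] 276 [0.525 0.058 0.075]
wrist [0.174 0.528 0.384]
blue_piece 0.74 [314.2 373.2] 2414 [0.356 0.432 0.075]
```

View pics/scene.png

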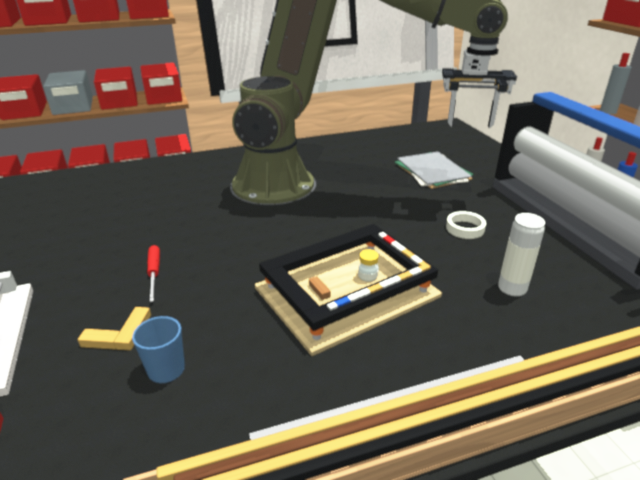

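Run:
```python
from h import *
obs={'scene':{'red_piece':(389.1,236.3),'brass_1':(406.4,250.2),'brass_2':(406.3,274.2),'brass_3':(373.9,285.3),'blue_piece':(341.3,301.1)},'side':{'red_piece':(270.1,201.2),'blue_piece':(357.7,213.3)}}
C={n:shot(n) for n in obs}
def f(q): return np.concatenate([(proj(C[n],[world(q,PTS[k])])[0]-p)for n in obs for k,p in obs[n].items()])
r=least_squares(f,[.52,.02,.25],loss='soft_l1',x_scale=[.1,.1,.1]);print(r.x,f(r.x).reshape(-1,2).round(1).tolist())
for k,p in PTS.items():print(k,world(r.x,p).round(4))
```

```text
[0.55841398 0.02132455 0.23334339] [[-0.6, 2.3], [1.2, 2.1], [-1.9, 0.1], [0.6, 1.5], [1.1, -0.9], [-0.2, 3.2], [-4.8, 2.4]]
red_piece [0.4987 0.1428 0.075 ]
brass_1 [0.5619 0.1578 0.075 ]
brass_corner [0.6174 0.171  0.075 ]
brass_2 [0.6306 0.1156 0.075 ]
brass_3 [0.6479 0.0426 0.075 ]
blue_piece [ 0.6653 -0.0304  0.075 ]
```

Request:
move_arm([
  [0, 0, 0, 0, 0, 0, 0.145],
  [0, 0, 0, 0, 0, 0, 0.145],
  [0, 0, 0, 0, 0, 0, 0.145],
  [0, 0, 0, 0, 0, 0, 0.145],
  [0, 0, 0, 0, 0, 0, 0.145],
  [0, 0, 0, 0, 0, 0, 0.145],
  [0, -0.68, 0.32, 0, 0, 0, 0],
  [0, -0.68, 0.32, 0, 0, 0, 0],
  [0, -0.68, 0.32, 0, 0, 0, 0],
  [0, -0.68, 0.32, 0, 0, 0, 0],
  [0, -0.68, 0.32, 0, 0, 0, 0],
  [0, -0.68, 0.32, 0, 0, 0, 0],
  [0, -0.68, 0.32, 0, 0, 0, 0],
  [0, -0.68, 0.32, 0, 0, 0, 0],
  [0, -0.68, 0.32, 0, 0, 0, 0],
  [0, -0.68, 0.32, 0, 0, 0, 0],
  [0, -0.68, 0.32, 0, 0, 0, 0],
  [0, -0.68, 0.32, 0, 0, 0, 0],
  [0, -0.68, 0.32, 0, 0, 0, 0],
  [0, -0.68, 0.32, 0, 0, 0, 0],
], force=10)

```text
time_s: 3.75
ee_pos: [0.5765, 0.0793, 0.2055]
eef_rot: [3.141, 0.0, 1.806]
force: [0.0, 0.3, 0.4]
grip_width: 0.0005
grip_force: 0.0
```

```bash
cat > fit.py <<'E'
from h import *
import sys
o=ctrl.get_obs();print(o['time_s'],o['ee_pos'].round(4),o['eef_rot'].round(4),o['force'].round(2))
c=shot('wrist');print('cam',c['P'][:3,3].round(3),c['P'][:3,2].round(2))
q0=np.array([.5584,.0213,.2333]);O=[]
for k in ['red_piece','brass_1','brass_corner','blue_piece']:
    for d in ctrl.cut_out(k,c):
        px=np.array(d['centre'])[::-1];w=ray(c,px,.075)
        names=[n for n in PTS if n[:4]==k[:4] and ('corner' in n)==('corner' in k)]
        b=min(names,key=lambda n:np.linalg.norm(w-world(q0,PTS[n])))
        e=np.linalg.norm(w-world(q0,PTS[b]))
        print(k,round(d['conf'],2),px,d['mask'].sum(),w.round(4),b,round(e,4))
        if e<.025 and b!='brass_corner':O.append((b,px))
f=lambda q:np.concatenate([proj(c,[world(q,PTS[b])])[0]-p for b,p in O])
r=least_squares(f,q0,loss='soft_l1',x_scale=.1);print(r.x.round(4),f(r.x).reshape(-1,2).round(1).tolist())
im=c['color'].copy()
for k,p in PTS.items():
    w=world(r.x,p);print(k,w.round(4));cv2.circle(im,tuple(int(v) for v in proj(c,[w])[0]),3,(255,0,255),-1)
cv2.imwrite(sys.argv[1],im)
E
python3 fit.py pics/w1.png
```

```text
3.75 [0.5765 0.0793 0.2055] [3.1414 0.     1.8058] [0.04 0.3  0.38]
cam [0.557 0.159 0.384] [ 0.07 -0.27 -0.96]
red_piece 0.59 [234.6 119.2] 797 [0.5004 0.1439 0.075 ] red_piece 0.002
brass_1 0.82 [332.1 120.9] 749 [0.5671 0.1586 0.075 ] brass_1 0.0052
brass_1 0.81 [400.3 296.1] 572 [0.6513 0.042  0.075 ] brass_3 0.0034
brass_1 0.77 [407.6 200.8] 732 [0.6349 0.1164 0.075 ] brass_2 0.0044
brass_corner 0.85 [404.6 127.8] 931 [0.6179 0.1659 0.075 ] brass_corner 0.0051
[0.5615 0.0223 0.2226] [[3.9, 0.3], [-0.8, -0.4], [0.1, -0.7], [-0.6, 0.7]]
red_piece [0.5031 0.1444 0.075 ]
brass_1 [0.5665 0.1587 0.075 ]
brass_corner [0.6221 0.1713 0.075 ]
brass_2 [0.6347 0.1157 0.075 ]
brass_3 [0.6512 0.0426 0.075 ]
blue_piece [ 0.6678 -0.0306  0.075 ]
```

View pics/w1.png

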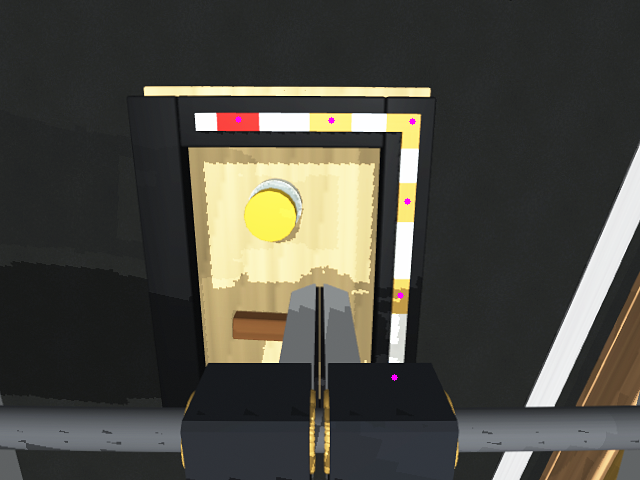

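Request:
move_arm([
  [0, 0, 0, 0, 0, 0, 0.012],
  [0, 0.4, -0.286, 0, 0, 0, 0],
  [0, 0.4, -0.286, 0, 0, 0, 0],
  [0, 0.4, -0.286, 0, 0, 0, 0],
  [0, 0.394, -0.286, 0, 0, 0, 0],
  [0, 0, 0, 0.46, 0, 0, 0],
  [0, 0, 0, 0.46, 0, 0, 0],
  [0, 0, 0, 0.46, 0, 0, 0],
  [0, 0, 0, 0.46, 0, 0, 0],
  [0, 0, 0, 0.4, 0, 0, 0],
  [0, 0, 0, 0, 0, 0, 0],
  [0, 0, 0, 0, 0, 0, 0],
])

```text
time_s: 5.2
ee_pos: [0.5022, 0.1463, 0.0942]
eef_rot: [3.141, -0.0, 1.794]
force: [0.3, -0.3, 0.2]
grip_width: 0.0004
grip_force: 0.0
```

```bash
python3 fit.py pics/w2.png
python3 - <<'E'
from h import *
c=shot('scene');im=c['color'][200:340,250:470];cv2.imwrite('pics/s2.png',cv2.resize(im,None,fx=3.5,fy=3.5,interpolation=3))
E
```

```text
5.2 [0.5022 0.1463 0.0942] [ 3.1412 -0.      1.7944] [ 0.33 -0.33  0.2 ]
cam [0.484 0.226 0.273] [ 0.06 -0.27 -0.96]
brass_1 0.91 [446.7 293.2] 1520 [0.5656 0.1573 0.075 ] brass_1 0.0037
brass_1 0.68 [540.9 384.5] 1113 [0.6326 0.1171 0.075 ] brass_2 0.0026
brass_1 0.56 [525.2 477.1] 96 [0.6474 0.0551 0.075 ] brass_3 0.0126
brass_corner 0.93 [547.8 296.7] 1770 [0.6169 0.1667 0.075 ] brass_corner 0.0043
brass_corner 0.49 [368.5 348.9] 726 [0.5351 0.1181 0.075 ] brass_corner 0.0978
[0.5625 0.022  0.2443] [[-1.4, -2.7], [1.6, 0.4], [0.1, 15.2]]
red_piece [0.5014 0.1428 0.075 ]
brass_1 [0.5645 0.1585 0.075 ]
brass_corner [0.6198 0.1723 0.075 ]
brass_2 [0.6336 0.117  0.075 ]
brass_3 [0.6517 0.0442 0.075 ]
blue_piece [ 0.6699 -0.0285  0.075 ]
```

View pics/w2.png

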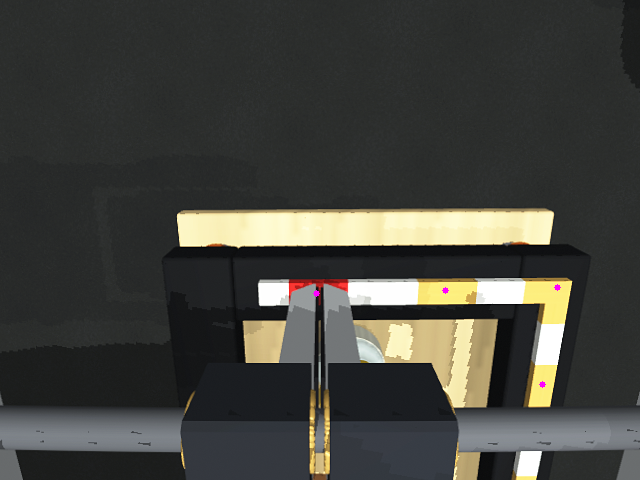

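View pics/s2.png

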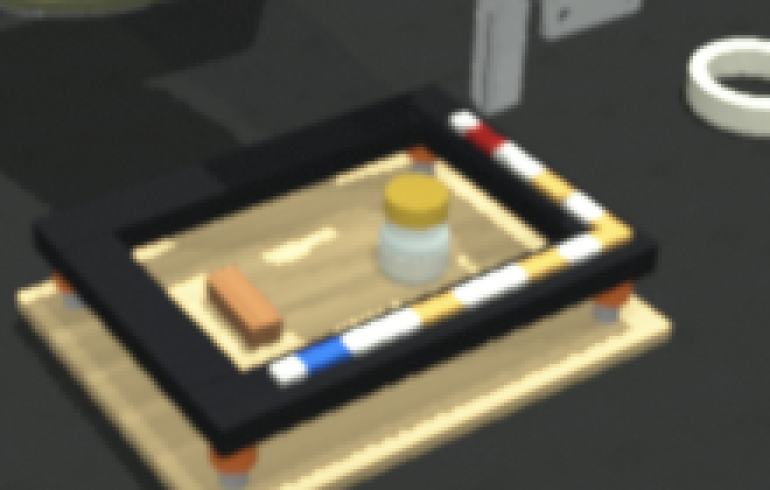

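Request:
move_arm([
  [0, -0.05, 0, 0.09, 0, 0, 0],
  [0, 0, 0, 0.09, 0, 0, 0],
  [0, 0, 0, 0.09, 0, 0, 0],
  [0, 0, 0, 0.06, 0, 0, 0],
  [0, 0, 0, 0.04, 0, 0, 0],
  [0, 0, 0, 0.04, 0, 0, 0],
  [0, 0, 0, 0.04, 0, 0, 0],
  [0, 0, 0, 0, 0, 0, 0],
  [0, 0, 0, 0, 0, 0, 0],
  [0, 0, 0, 0, 0, 0, 0],
])

```text
time_s: 6.5
ee_pos: [0.5029, 0.1433, 0.0711]
eef_rot: [3.142, 0.0, 1.794]
force: [-2.8, 0.2, 3.6]
grip_width: 0.0003
grip_force: 2.0
```

Request:
move_arm([
  [0, 0, 0.136, 0, 0, 0, 0],
  [0, 0, 0.136, 0, 0, 0, 0],
  [0, 0, 0.136, 0, 0, 0, 0],
  [0, 0, 0.136, 0, 0, 0, 0],
  [0, 0, 0.136, 0, 0, 0, 0],
  [0, 0, 0.136, 0, 0, 0, 0],
  [0, 0, 0.136, 0, 0, 0, 0],
  [0, 0, 0.136, 0, 0, 0, 0],
  [0, 0, 0.136, 0, 0, 0, 0],
  [0, 0, 0, 0, 0, 0, 0],
])

```text
time_s: 7.5
ee_pos: [0.5637, 0.1571, 0.0711]
eef_rot: [3.14, -0.0, 1.794]
force: [2.3, 0.1, 3.4]
grip_width: 0.0005
grip_force: 2.0
```

Request:
move_arm([
  [0, 0, 0.136, 0, 0, 0, 0],
  [0, 0, 0.136, 0, 0, 0, 0],
  [0, 0, 0.136, 0, 0, 0, 0],
  [0, 0, 0.136, 0, 0, 0, 0],
  [0, 0, 0.136, 0, 0, 0, 0],
  [0, 0, 0.136, 0, 0, 0, 0],
  [0, 0, 0.136, 0, 0, 0, 0],
  [0, 0, 0.136, 0, 0, 0, 0],
  [0, 0, 0.136, 0, 0, 0, 0],
  [0, 0, 0, 0, 0, 0, 0],
  [0, 0, 0, 0, 0, 0, 0],
])

```text
time_s: 8.6
ee_pos: [0.623, 0.1705, 0.0713]
eef_rot: [3.139, 0.0, 1.794]
force: [2.6, 0.5, 4.2]
grip_width: 0.0004
grip_force: 2.0
```

Run:
```python
from h import *
o=ctrl.get_obs();print(o['ee_pos'].round(4),o['force'].round(2))
d=o['ee_pos'][:2]-[.5615,.0223];print(R.from_euler('z',-.2226).apply([*d,0]).round(4))
c=shot('wrist');cv2.imwrite('pics/w3.png',c['color'])
```

```text
[0.623  0.1705 0.0713] [2.63 0.54 4.17]
[0.0927 0.1309 0.    ]
```

View pics/w3.png

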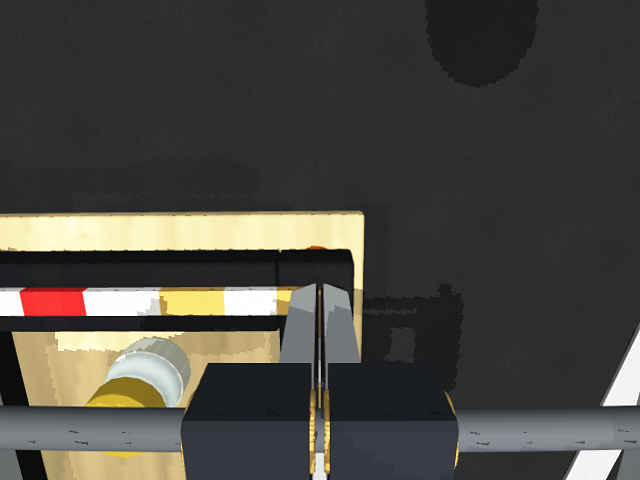

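Request:
move_arm([
  [0, -0.137, 0, 0, 0, 0, 0],
  [0, -0.137, 0, 0, 0, 0, 0],
  [0, -0.137, 0, 0, 0, 0, 0],
  [0, -0.137, 0, 0, 0, 0, 0],
  [0, -0.137, 0, 0, 0, 0, 0],
  [0, -0.137, 0, 0, 0, 0, 0],
  [0, -0.137, 0, 0, 0, 0, 0],
  [0, -0.137, 0, 0, 0, 0, 0],
  [0, -0.137, 0, 0, 0, 0, 0],
  [0, -0.137, 0, 0, 0, 0, 0],
  [0, -0.137, 0, 0, 0, 0, 0],
  [0, -0.137, 0, 0, 0, 0, 0],
  [0, -0.137, 0, 0, 0, 0, 0],
  [0, -0.137, 0, 0, 0, 0, 0],
  [0, -0.137, 0, 0, 0, 0, 0],
  [0, 0, 0, 0, 0, 0, 0],
])

```text
time_s: 10.25
ee_pos: [0.6452, 0.0689, 0.071]
eef_rot: [3.142, 0.001, 1.793]
force: [0.2, -3.2, 3.5]
grip_width: 0.0008
grip_force: 2.1
```

Run:
```python
from h import *
o=ctrl.get_obs();print(o['ee_pos'].round(4),o['force'].round(2))
d=o['ee_pos'][:2]-[.5615,.0223];print(R.from_euler('z',-.2226).apply([*d,0]).round(4))
c=shot('wrist');cv2.imwrite('pics/w4.png',c['color'])
```

```text
[0.6452 0.0689 0.071 ] [ 0.21 -3.22  3.52]
[0.0919 0.0269 0.    ]
```

View pics/w4.png

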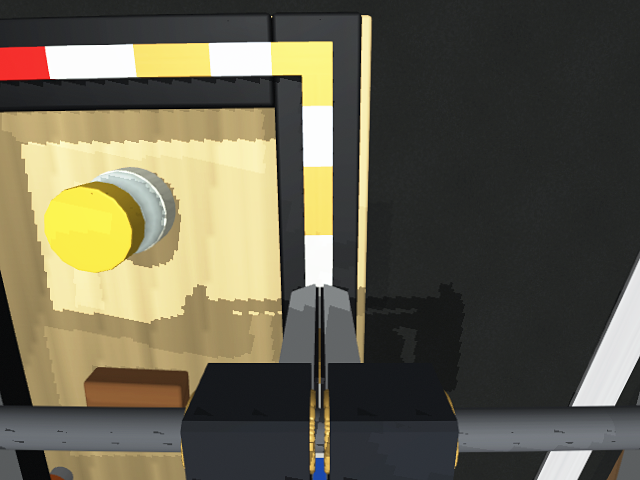

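The fingertips (320,288) are centred on the bead, past brass_2 (319,200). Next: 102 mm more to blue.

Request:
move_arm([
  [0, -0.137, 0, 0, 0, 0, 0],
  [0, -0.137, 0, 0, 0, 0, 0],
  [0, -0.137, 0, 0, 0, 0, 0],
  [0, -0.137, 0, 0, 0, 0, 0],
  [0, -0.137, 0, 0, 0, 0, 0],
  [0, -0.137, 0, 0, 0, 0, 0],
  [0, -0.137, 0, 0, 0, 0, 0],
  [0, -0.137, 0, 0, 0, 0, 0],
  [0, -0.137, 0, 0, 0, 0, 0],
  [0, -0.137, 0, 0, 0, 0, 0],
  [0, -0.137, 0, 0, 0, 0, 0],
  [0, -0.137, 0, 0, 0, 0, 0],
  [0, -0.137, 0, 0, 0, 0, 0],
  [0, -0.137, 0, 0, 0, 0, 0],
  [0, -0.137, 0, 0, 0, 0, 0],
  [0, 0, 0, 0.02, 0, 0, 0],
  [0, 0, 0, 0, 0, 0, 0],
  [0, 0, 0, 0, 0, 0, 0],
  [0, 0, 0, 0, 0, 0, 0],
])

```text
time_s: 12.2
ee_pos: [0.6678, -0.0303, 0.0701]
eef_rot: [3.141, 0.001, 1.794]
force: [0.8, -2.6, 5.1]
grip_width: 0.0003
grip_force: 2.3
```

Run:
```python
from h import *
o=ctrl.get_obs();print(o['ee_pos'].round(4),o['force'].round(2))
d=o['ee_pos'][:2]-[.5615,.0223];print(R.from_euler('z',-.2226).apply([*d,0]).round(4))
c=shot('scene');im=c['color'][180:340,250:470];cv2.imwrite('pics/s5.png',cv2.resize(im,None,fx=3.5,fy=3.5,interpolation=3))
```

```text
[ 0.6678 -0.0303  0.0701] [ 0.79 -2.56  5.07]
[ 0.092  -0.0747  0.    ]
```

View pics/s5.png

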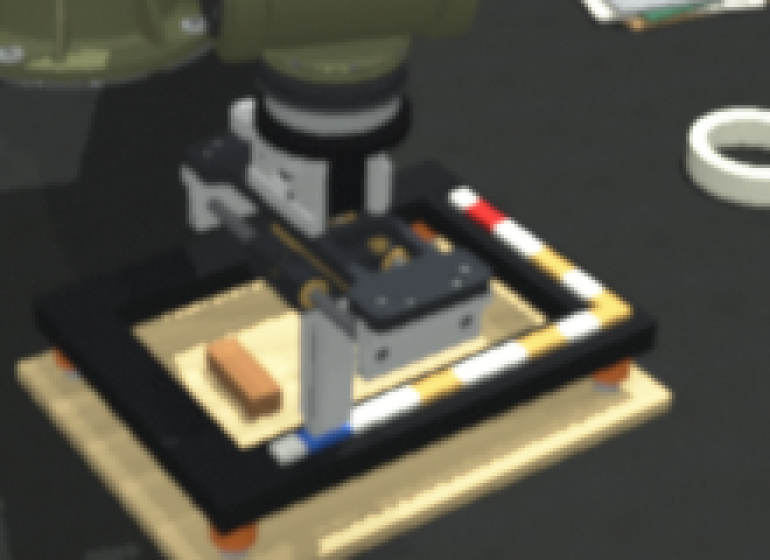

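The fingertips rest on the blue piece (crop about 325,435), pressing with about 5 N, so the frame is held about 5 mm down.

```bash
python3 -c "
from station import ctrl
print(ctrl.hand_in())"
```

```text
the job is handed in; nothing more can be done
None
```

I rubbed the bead from red, over the brass pieces and round the corner, to blue in 12.2 s, and handed in holding blue down with about 5 N (frame about 5 mm down); the hand-in gave no verdict.

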